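Free, raise, lock and load a jar stand

TASK

Get the jar stand on the worktop ready for use: its lock knob has a left-hand thread, so unscrew it clockwise until the pointer is on the green mark, raise the empty shelf until it rests on the fourth click, and screw the knob back home anticlockwise to the red mark. Then put every jar from the worktop upright on the shelf, setting each one down rather than dropping it, and leave the other things where they are.

Things in the scene. Friction and masses are not known exactly. Their poses are not given: they have to be found in the camera images.
- stand: Jar stand fixed to the worktop: white base 280 x 150 x 30 mm (x = -225 to +55 mm), white tower 75 x 90 mm round the column, 105 mm tall. Origin: column axis at worktop height. +x points away from the lock knob's end (which faces the robot within 0.25 rad), +y to the left, z up.
- shelf (a joint): Rise of the shelf (m), 0 to 0.094; starts at 0. A pawl clicks every 15 mm and holds the shelf: let go, it rests at 0.015, 0.030, 0.045, 0.060, 0.075 or 0.090 (within 1.5 mm), each clicking 0 to 1 mm past that value; between clicks it sinks back to the last one (or to 0). Lifting takes 6 to 12 N. While the knob is screwed home a bolt stops it after 3 mm.
- shelf_floor (a point): Centre of the upper surface of the wooden shelf: 112 mm along the stand's x, 400 mm along its y, 10 mm thick; a rim 6 mm thick stands 12 mm above it (clear floor 100 x 388 mm). 125 mm above the worktop when down; axes as the stand; moves with the shelf. Room for two jars in a row on each side of the lifting handle.
- shelf_grip (a point): Centre of the black lifting handle in the middle of the shelf: a bar 70 mm along the stand's x, 16 mm thick along y, 26 mm high, on two steel posts; its centre is 50 mm above the shelf surface. Pinch it from above across its 16 mm and lift straight up. Moves with the shelf.
- knob (a joint): Turn of the lock knob (rad), growing CLOCKWISE seen from above (left-hand thread: clockwise unscrews). 0 = home, pointer on the red mark (hard stop); 2.6 = pointer on the green mark, shelf free; stop at 3.3. Starts between 0 and 0.35, stays where it is left, turns with about 0.1 N m and rises 3 mm per rad as it unscrews.
- knob_grip (a point): On the vertical axis of the lock knob, 175 mm from the column towards the robot: centre of its black grip bar, 56 mm long, 14 mm thick, 32 mm high (83 mm above the worktop when home), on a disc 56 mm across whose top is 16 mm below this point. The bar lies along the line from here to knob_pointer.
- knob_pointer (a point): Tip of the white pointer on the knob's disc, 36 mm from the axis in the direction of the bar; a white line on the bar's top marks the same half. Turns with the knob.
- mark_locked (a point): Red engraved mark on the aluminium ring (120 mm across) under the knob, on the stand's left side: pointer here = locked.
- mark_free (a point): Green engraved mark on the ring, on the stand's right side, 2.6 rad clockwise from the red one, the way round that passes the side nearest the column: pointer here = free.
- release_pin (a point): Top of the orange release pin (12 mm across, upright, 36 mm tall, top 124 mm above the worktop) between knob and shelf, 105 mm from the column axis. Needed only if the shelf was raised too far: pulling it 7 mm towards the knob against a spring (about 3 N) draws the pawl and the shelf sinks to the bottom.
- jar1: Closed round jar, amber body, red lid, 64 mm across, 66 mm tall (lid 63 mm across, the top 14 mm), heavy-bottomed, about 0.2 kg. Origin: centre of its underside, z up. May be absent.
- jar2: Closed round jar, terracotta-coloured body, white lid, 64 mm across, 66 mm tall (lid 63 mm across, the top 14 mm), heavy-bottomed, about 0.2 kg. Origin: centre of its underside, z up. May be absent.
- jar3: Closed round jar, green body, yellow lid, 64 mm across, 66 mm tall (lid 63 mm across, the top 14 mm), heavy-bottomed, about 0.2 kg. Origin: centre of its underside, z up. May be absent.
- jar4: Closed round jar, white body, blue lid, 64 mm across, 66 mm tall (lid 63 mm across, the top 14 mm), heavy-bottomed, about 0.2 kg. Origin: centre of its underside, z up. May be absent.
- mug: Blue mug, 80 mm across, 95 mm tall; a bystander, not part of the job. Origin: about the centre of its underside.
- can: Food can, red label, 74 mm across, 90 mm tall; a bystander, not part of the job. Origin: about the centre of its underside.
- bowl: White bowl, 150 mm across, 60 mm tall; a bystander, not part of the job. Origin: about the centre of its underside.
- sponge_box: Green plastic box, 110 x 70 x 45 mm; a bystander, not part of the job. Origin: about the centre of its underside.
- spatula: Spatula lying flat, 260 mm long; a bystander, not part of the job. Origin: about the centre of its underside.
- salt: Clear salt pot with steel cap, 48 mm across, 90 mm tall; a bystander, not part of the job. Origin: about the centre of its underside.

How it is judged:
By the outcome, as a careful person would: the job done as asked, in the order asked, and still so for the second after the job is handed in, with the robot touching nothing.
Of jar1, jar2, jar3, jar4 only 3 to 4 are there at a start; the rules pass over those that are not, and their reading is None.
At some moment in a run one of jar1, jar2, jar3, jar4 may be knocked a few centimetres aside while the robot is not near it.
It also fails if it takes over 210 s, if anything falls off the work surface, if the arm or the gripper's body presses on something with over 40 N, if the wrist force passes 120 N, or if a joint passes its speed limit or range.

ROBOT

A 6-joint arm with a two-finger parallel gripper is mounted at the origin on the work surface. World frame = base frame: x ahead of the robot, y to its left, z up, the work surface at z = 0. Lengths are in m, angles in degrees, forces in N, time in s.
With the tool pointing down it reaches from about 0.4 to 0.925 m from the base axis. Payload 12.5 kg.
Tool frame: the origin (TCP) lies at the centre of the arm's flange, where the gripper is bolted on; the fingertips stand 190 mm ahead of it and the grasp point (between the pads) lies arm.hold_point_z ahead of it (arm.hold_point_z is the distance from the TCP to the grasp point, in m); z points along the fingers, y is the line along which they close (so a half turn about z gives the same grasp; the last joint's range is limited). The gripper opens to 95 mm and grips with 3 to 60 N. Pads are 20 mm wide; open, the fingers measure 119 mm over their backs; the gripper's body (75 mm by 180 mm) begins 59 mm behind the grasp point.
Start: joints at [61.043, 28.126, 89.318, -0, 62.55, -6.05], TCP at [0.243, 0.576, 0.405] pointing down, gripper open.
Joint ranges: [-177.58, 177.58], [-47.91, 125.51], [2.72, 160], [-65.01, 245.01], [3.68, 167.84], [-153.87, 153.87]. Speed limits (degrees/s): [127.2, 127.2, 159.86, 180, 180, 180].

INTERFACE

Orientations are given as a 3x3 rotation matrix whose columns are the frame's x, y, z axes.
In Python, from workcell import arm gives the robot as it stands.
- The arm moves only by the shell command python3 -m pendant 'ROWS' [FORCE]. ROWS is JSON, a list of rows, each a list of 3 entries, a list of its own where there are three numbers: the shift along the tool's x, y, z in m, then the turn, a rotation vector about the tool's x, y, z in rad, then the opening, from 0 (shut) to 1 (fully open). In form: [[[x, y, z], [rx, ry, rz], grip], ...]. A call has 1 to 12 rows; each row shifts and turns the commanded pose from where the row before left it, along the tool's axes as they then stand; what a row does not reach is not made up. A row lasts 1/10 s, in which the tool goes at most 50 mm and 8.59 degrees, less where a joint would pass 70% of its speed; a pose out of reach is approached as far as the arm can. A call is refused whole if a number of a shift passes 0.05 or a number of a turn 0.15, either way. A call with a gripper value outside its range is refused whole. The fingers move at their own pace and stop on an object; FORCE is the grip in N (left out, the last holds). Time passes only in rows, so rows that do not move let the fingers close. It gives the time, the measured TCP pose, the force, the opening and the grip force at its end, in the units of the state.
- arm.state(): the state, without advancing time (a new reading comes with each control period).
- arm.grab_frame(name): name is "side" or "top"; returns a dict with "image" (420x560x3 uint8, red, green, blue), "vfov" (degrees; the focal length in pixels is half the picture's height over the tangent of half this angle, whatever the lens; pixels are square), "cx", "cy" (the principal point, pixels), "k1" (the pictures are not rectified: a ray, as slopes to the right and down, at radius r is drawn at 1 + k1 r^2 times it, then the intrinsics apply), "extrinsics" (4x4, takes a point from camera to world coordinates). Camera axes: x right, y down, z forward; pixel columns grow to the right and rows downward; lengths in m; the calibration is good to about 2 mm. A picture is of the moment at which its call begins. There is no depth.
- arm.close_job(): hands the job in; it is judged then, once.
Trained networks look in a picture, given as the dict that the camera call returned (one of the last four; its "shot" number tells which), for a name from the list of things; names that differ only in an ending like _2 or _b are one class to them, and where a whole thing is asked for, a point or a joint stands for the part that bears it (a point fixed in the world has none). Each returns a list of dicts, best first, with "confidence" (0 to 1); they miss things now and then, are a little off and sometimes report something else, mostly with a low value. They report only what shows in the picture. A call takes as long as a camera call.
- arm.silhouettes(query, picture): "pixels" (420x560 bool, what is visible of it) and "rect" ([left, top, right, bottom] in pixels, round what is visible of it).
- arm.landmark_of(query, picture): "uv" ([column, row] in pixels: a listed point, or the origin of a listed thing).
The state is a dict: "clock": time; "joints": joint angles; "joint_vel": joint speeds; "tau": joint torques, N m; "tool_pos": TCP position; "eef_rot": TCP orientation; "wrist_force": force on the tool from outside, world axes, zero at the start; "wrist_torque": the same for the moment, N m; "opening": finger opening in m; "grip_force": force on a finger pad.
Only numpy, scipy, OpenCV 4.12 (cv2) and the standard library are available. Lean on these libraries where they do the work, as an engineer would, in place of code of your own. Each camera call takes 0.05 s, during which the arm holds its last target. There are 200 camera calls.

## Working session

There is one attempt and no reset: what is moved stays moved. The work goes in short steps, Python scripts to look and compute and a shell command to move; the robot and the scene stay as the last step left them, time stands still between calls to the robot, and variables do not carry over. Pictures are saved under pics/ and viewed, at most 14 in all, crops included, and the job is handed in when it is done.

```bash
mkdir -p pics; ls
cat > h.py <<'E'
import numpy as np, cv2
from workcell import arm
def ray(p,uv):
    f=p["image"].shape[0]/2/np.tan(np.radians(p["vfov"])/2)
    d=np.array([(uv[0]-p["cx"])/f,(uv[1]-p["cy"])/f]); u=d.copy()
    for _ in range(30): u=d/(1+p["k1"]*(u@u))
    E=np.array(p["extrinsics"]); return E[:3,3],E[:3,:3]@np.array([u[0],u[1],1])
def at(p,uv,z):
    o,d=ray(p,uv); return o+d*(z-o[2])/d[2]
def proj(p,X):
    E=np.array(p["extrinsics"]); c=E[:3,:3].T@(np.array(X)-E[:3,3]); u=c[:2]/c[2]
    f=p["image"].shape[0]/2/np.tan(np.radians(p["vfov"])/2)
    return u*(1+p["k1"]*(u@u))*f+[p["cx"],p["cy"]]
def tri(p1,u1,p2,u2):
    A=[];b=[]
    M=np.zeros((3,3));v=np.zeros(3);R=[ray(p1,u1),ray(p2,u2)]
    for o,d in R:
        d=d/np.linalg.norm(d);P=np.eye(3)-np.outer(d,d);M+=P;v+=P@o
    X=np.linalg.solve(M,v)
    e=[np.linalg.norm(np.cross(d/np.linalg.norm(d),X-o)) for o,d in R]
    return X,max(e)
def save(p,n,box=None,s=1):
    im=p["image"][:,:,::-1]
    if box: im=im[box[1]:box[3],box[0]:box[2]]
    cv2.imwrite("pics/"+n,cv2.resize(im,None,fx=s,fy=s,interpolation=cv2.INTER_CUBIC))
E
python3 - <<'E'
from h import *
np.set_printoptions(precision=3,suppress=True)
print(arm.hold_point_z, arm.state())
t=arm.grab_frame("top"); s=arm.grab_frame("side")
save(t,"t0.png");save(s,"s0.png")
for p in(t,s): print(p["vfov"],p["cx"],p["cy"],p["k1"],np.array(p["extrinsics"]))
H=dict(stand=0,shelf_floor=.125,shelf_grip=.175,knob_grip=.083,knob_pointer=.067,mark_locked=None,mark_free=None,release_pin=.124,jar1=0,jar2=0,jar3=0,jar4=0,mug=0,can=0,bowl=0,sponge_box=0,spatula=0,salt=0)
for n,z in H.items():
    a=arm.landmark_of(n,t); b=arm.landmark_of(n,s)
    r=[n]
    for p,l in((t,a),(s,b)):
        if l: r+=[np.round(l[0]["confidence"],2),np.round(l[0]["uv"])] + ([at(p,l[0]["uv"],z)] if z is not None else [])
        else: r+=[None]
    if a and b: r+=["TRI",*tri(t,a[0]["uv"],s,b[0]["uv"])]
    print(*r)
E
```

```text
pics
0.1713 {'clock': 0.0, 'joints': array([61.043, 28.161, 89.351, -0.002, 62.55 , -6.053]), 'joint_vel': array([-0.005, -0.095,  0.042, -0.06 , -0.014, -0.039]), 'tau': array([  0.001, -61.264, -25.818,   0.069,   0.048,  -0.   ]), 'tool_pos': array([0.243, 0.576, 0.404]), 'eef_rot': array([[-0.921,  0.389, -0.001],
       [ 0.389,  0.921, -0.001],
       [ 0.   , -0.001, -1.   ]]), 'wrist_force': array([ 0.293, -0.92 ,  0.29 ]), 'wrist_torque': array([-0.001,  0.045,  0.042]), 'grip_force': 0.0, 'opening': 0.09533884402166358}
54.23599234628475 289.10708690817916 207.8203857975917 -0.0659081629207637 [[ 0.023 -0.996  0.084  0.407]
 [-1.    -0.023 -0.007 -0.001]
 [ 0.009 -0.084 -0.996  1.525]
 [ 0.     0.     0.     1.   ]]
48.05950014479505 283.87712310078047 205.04662695237528 -0.05085122514267273 [[ 0.837 -0.287  0.466 -0.219]
 [-0.547 -0.441  0.711 -1.147]
 [ 0.001 -0.85  -0.527  0.947]
 [ 0.     0.     0.     1.   ]]
stand 0.74 [304. 185.] [ 0.623 -0.067  0.   ] 0.78 [311. 230.] [ 0.606 -0.062  0.   ] TRI [ 0.616 -0.063 -0.002] 0.008181129784959862
shelf_floor 0.79 [311. 186.]
[... 1453 characters left out ...]
 0.715  0.47  -0.186] 0.12336060520502955
can 0.85 [417. 190.] [ 0.613 -0.494  0.   ] 0.76 [395. 301.] [ 0.599 -0.482  0.   ] TRI [ 0.606 -0.487  0.003] 0.008669547224564799
bowl 0.82 [373. 174.] [ 0.671 -0.324  0.   ] 0.94 [377. 263.] [ 0.675 -0.323  0.   ] TRI [ 0.672 -0.324  0.002] 0.0013710198290730695
sponge_box 0.73 [278. 140.] [0.791 0.035 0.   ] 0.88 [170. 205.] [0.253 0.368 0.   ] TRI [0.445 0.07  0.227] 0.2833490242587917
spatula 0.9 [281. 141.] [0.789 0.024 0.   ] 0.53 [337. 206.] [0.783 0.015 0.   ] TRI [ 0.791  0.024 -0.008] 0.00010215170519080568
salt 0.48 [382. 277.] [ 0.287 -0.362  0.   ] 0.68 [284. 317.] [ 0.295 -0.36   0.   ] TRI [ 0.29  -0.363  0.005] 0.0031829591066150228
```

View pics/t0.png

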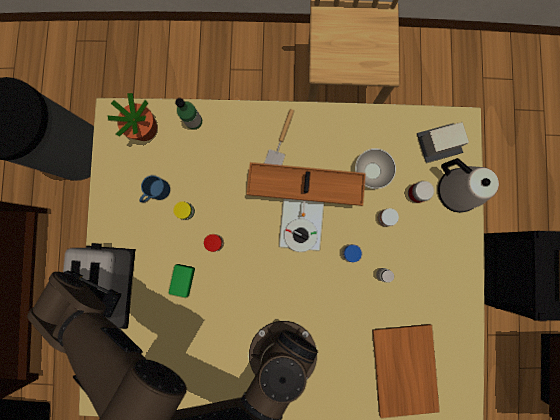

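View pics/s0.png

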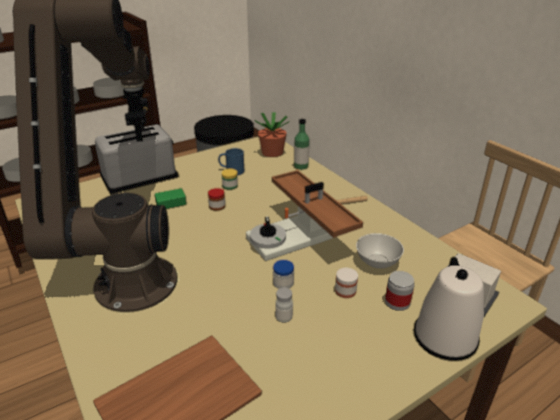

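Run:
```python
from h import *
np.set_printoptions(precision=3,suppress=True)
t=arm.grab_frame("top"); s=arm.grab_frame("side")
save(t,"t1.png",(250,150,350,290),4)
for p,nm in((t,"t"),(s,"s")):
    for l in arm.landmark_of("jar1",p): print(nm,l["confidence"],np.round(l["uv"]),at(p,l["uv"],0))
    for n in("shelf_grip","knob_grip","release_pin","stand","mark_free","mark_locked"):
        print(nm,n,[(round(l["confidence"],2),np.round(l["uv"],1)) for l in arm.landmark_of(n,p)][:3])
```

```text
t 0.77 [186. 215.] [0.499 0.374 0.   ]
t 0.7 [386. 215.] [ 0.515 -0.374  0.   ]
t 0.65 [350. 255.] [ 0.363 -0.243  0.   ]
t 0.58 [214. 241.] [0.405 0.266 0.   ]
t shelf_grip [(0.82, array([308.9, 177.8])), (0.7, array([306.8, 211.6]))]
t knob_grip [(0.56, array([298.3, 234. ]))]
t release_pin [(0.5, array([304.4, 208.8]))]
t stand [(0.94, array([305.6, 186.8]))]
t mark_free [(0.96, array([315.1, 233.4])), (0.48, array([386.7, 216.5])), (0.47, array([303.7, 212.2]))]
t mark_locked [(0.75, array([287.6, 229.1])), (0.67, array([304.1, 187.8]))]
s 0.92 [346. 289.] [ 0.512 -0.367 -0.   ]
s 0.78 [282. 281.] [ 0.374 -0.231  0.   ]
s 0.64 [230. 183.] [0.525 0.398 0.   ]
s 0.56 [219. 204.] [0.413 0.274 0.   ]
s shelf_grip [(0.93, array([311.9, 183.8])), (0.32, array([234.6, 174. ]))]
s knob_grip [(0.72, array([267.6, 224.9])), (0.39, array([233.6, 172.6]))]
s release_pin [(0.38, array([284.4, 205.2])), (0.25, array([220.2, 204.4]))]
s stand [(0.63, array([309.2, 227.7]))]
s mark_free [(0.56, array([273.4, 237.5])), (0.41, array([267.5, 223.2]))]
s mark_locked [(0.63, array([266.2, 223.5])), (0.49, array([268.9, 225.2])), (0.31, array([336.2, 204. ]))]
```

The top view shows four jars: red lid (213,243), yellow (183,211), blue (352,253), white (389,217). The shelf runs from (247,180) to (364,190), with its handle at (306,182) and the knob at (300,235). I'll check the crop and segment accurately.

View pics/t1.png

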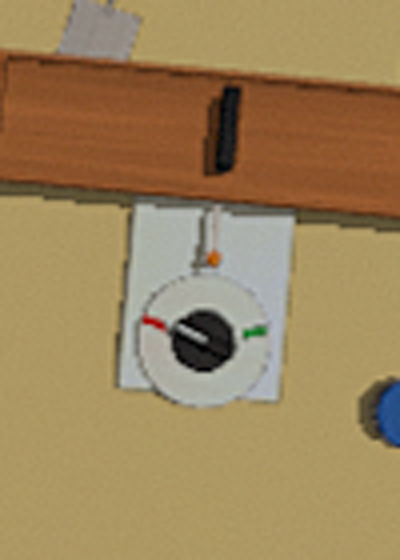

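```bash
cat >> h.py <<'E'
def blob(p,box,cond):
    x0,y0,x1,y1=box; im=p["image"][y0:y1,x0:x1].astype(int); m=cond(im[...,0],im[...,1],im[...,2])
    ys,xs=np.nonzero(m)
    if len(xs)<3: return None
    return np.array([xs.mean()+x0,ys.mean()+y0]),len(xs),(xs.min()+x0,ys.min()+y0,xs.max()+x0,ys.max()+y0)
E
python3 - <<'E'
from h import *
np.set_printoptions(precision=3,suppress=True)
t=arm.grab_frame("top")
for n,b,c in (("red",(200,230,226,256),lambda r,g,b:(r>120)&(g<60)),("yel",(170,198,196,224),lambda r,g,b:(r>150)&(g>130)&(b<70)),("blue",(340,240,366,266),lambda r,g,b:(b>100)&(r<80)),("white",(376,204,402,230),lambda r,g,b:(b>165))):
    q=blob(t,b,c); print(n,q,at(t,q[0],.066))
m=cv2.inRange(t["image"],(0,0,0),(40,40,40))
for n,b,z in(("handle",(298,165,316,198),.188),("knob",(286,222,316,250),.099)):
    q=blob(t,b,lambda r,g,b:(r<45)&(g<45)&(b<45)); print(n,q,at(t,q[0],z))
q=blob(t,(240,155,372,215),lambda r,g,b:(r>90)&(r>g+35)&(r>b+40)&(g<110)); print("shelf",q,at(t,q[0],.13))
im=t["image"][155:215,240:372].astype(int);r,g,b=im[...,0],im[...,1],im[...,2]
m=((r>90)&(r>g+35)&(r>b+40)&(g<110)).astype(np.uint8)
pts=np.argwhere(m)[:,::-1].astype(np.float32)+[240,155]
rc=cv2.minAreaRect(pts.astype(np.float32)); print(rc); bx=cv2.boxPoints(rc); print([at(t,u,.137) for u in bx])
print(at(t,rc[0],.137))
q=blob(t,(296,200,312,218),lambda r,g,b:(r>140)&(g<130)&(b<90)); print("pin",q,q and at(t,q[0],.12))
E
```

```text
red (array([211.961, 242.559]), 229, (np.int64(204), np.int64(235), np.int64(220), np.int64(251))) [0.399 0.26  0.066]
yel (array([181.283, 209.487]), 230, (np.int64(173), np.int64(201), np.int64(189), np.int64(217))) [0.514 0.375 0.066]
blue (array([352.683, 253.083]), 230, (np.int64(345), np.int64(245), np.int64(361), np.int64(261))) [ 0.373 -0.24   0.066]
white (array([389.638, 216.662]), 207, (np.int64(382), np.int64(209), np.int64(397), np.int64(224))) [ 0.506 -0.372  0.066]
handle (array([306.299, 181.908]), 87, (np.int64(304), np.int64(172), np.int64(309), np.int64(192))) [ 0.606 -0.065  0.188]
knob (array([300.556, 235.238]), 151, (np.int64(293), np.int64(228), np.int64(307), np.int64(242))) [ 0.432 -0.053  0.099]
shelf (array([305.679, 183.759]), 3529, (np.int64(246), np.int64(162), np.int64(364), np.int64(214))) [ 0.608 -0.065  0.13 ]
((305.0299987792969, 190.67721557617188), (117.12225341796875, 47.00635528564453), 5.31454610824585)
[array([0.517, 0.141, 0.137]), array([0.678, 0.131, 0.137]), array([ 0.651, -0.27 ,  0.137]), array([ 0.489, -0.256,  0.137])]
[ 0.583 -0.063  0.137]
pin (array([303.125, 213.875]), 8, (np.int64(302), np.int64(213), np.int64(304), np.int64(215))) [ 0.505 -0.059  0.12 ]
```

Crop: knob centre at (203,340) with its white line toward upper-left, slightly past red; green is on the right and the orange pin at (213,258). The stand yaw is about -3.9°, column (0.606,-0.065), knob (0.432,-0.053), and the bar points at about 60°.

```bash
cat >> h.py <<'E'
def plan(*wps):
    """wps: (x,y,z,phi deg or None); prints tool-frame deltas: turn first, then shift"""
    s=arm.state(); p=np.array(s["tool_pos"]); R=np.array(s["eef_rot"])
    ph=np.degrees(np.arctan2(R[1,1],R[0,1]))
    print("at",np.round(p,4),"phi",round(ph,1),"j6",round(s["joints"][5],1))
    for w in wps:
        if w[3] is not None:
            d=np.radians(ph-w[3]); n=int(np.ceil(abs(d)/.149)) ; ph=w[3]
            if n: print(f"turn {n} x rz {d/n:.4f}  (total {d:.4f})")
        a=np.radians(ph); y=np.array([np.cos(a),np.sin(a),0]); z=np.array([0,0,-1]); x=np.cross(y,z)
        d=np.array(w[:3])-p; p=np.array(w[:3]); l=np.array([x@d,y@d,z@d]); n=max(1,int(np.ceil(abs(l).max()/.045)))
        print(f"shift {n} x {np.round(l/n,4).tolist()}")
E
python3 - <<'E'
from h import *
plan((.45,.25,.40,144),(.432,-.053,.33,None),(.432,-.053,.263,None))
E
```

```text
at [0.2432 0.5757 0.4048] phi 67.1 j6 -6.1
turn 10 x rz -0.1342  (total -1.3422)
shift 8 x [0.0177, -0.0448, 0.0006]
shift 6 x [0.0426, -0.0273, 0.0117]
shift 2 x [0.0, 0.0, 0.0335]
```

```bash
python3 -m pendant '[[[0,0,0],[0,0,-0.1342],0.4],[[0,0,0],[0,0,-0.1342],0.4],[[0,0,0],[0,0,-0.1342],0.4],[[0,0,0],[0,0,-0.1342],0.4],[[0,0,0],[0,0,-0.1342],0.4],[[0,0,0],[0,0,-0.1342],0.4],[[0,0,0],[0,0,-0.1342],0.4],[[0,0,0],[0,0,-0.1342],0.4],[[0,0,0],[0,0,-0.1342],0.4],[[0,0,0],[0,0,-0.1342],0.4]]' 
python3 -m pendant '[[[0.0142,-0.0358,0],[0,0,0],0.4],[[0.0142,-0.0358,0],[0,0,0],0.4],[[0.0142,-0.0358,0],[0,0,0],0.4],[[0.0142,-0.0358,0],[0,0,0],0.4],[[0.0142,-0.0358,0],[0,0,0],0.4],[[0.0142,-0.0358,0],[0,0,0],0.4],[[0.0142,-0.0358,0],[0,0,0],0.4],[[0.0142,-0.0358,0],[0,0,0],0.4],[[0.0142,-0.0358,0],[0,0,0],0.4],[[0.0142,-0.0358,0],[0,0,0],0.4]]'
python3 -m pendant '[[[0.0284,-0.0182,0.0078],[0,0,0],0.4],[[0.0284,-0.0182,0.0078],[0,0,0],0.4],[[0.0284,-0.0182,0.0078],[0,0,0],0.4],[[0.0284,-0.0182,0.0078],[0,0,0],0.4],[[0.0284,-0.0182,0.0078],[0,0,0],0.4],[[0.0284,-0.0182,0.0078],[0,0,0],0.4],[[0.0284,-0.0182,0.0078],[0,0,0],0.4],[[0.0284,-0.0182,0.0078],[0,0,0],0.4],[[0.0284,-0.0182,0.0078],[0,0,0],0.4],[[0,0,0],[0,0,0],0.4]]'
python3 - <<'E'
from h import *
plan((.432,-.053,.263,144))
print(arm.state()["joints"])
s=arm.grab_frame("side"); save(s,"s1.png",(220,150,350,260),6)
E
```

```text
clock: 3.75
tool_pos: [0.2433, 0.5757, 0.4048]
eef_rot: [[-0.584, -0.812, 0.0], [-0.812, 0.584, 0.0], [-0.0, 0.0, -1.0]]
wrist_force: [0.1, 0.5, 0.2]
opening: 0.038
grip_force: 0.0
clock: 4.75
tool_pos: [0.4499, 0.2489, 0.4049]
eef_rot: [[-0.588, -0.809, 0.0], [-0.809, 0.588, 0.0], [-0.0, -0.0, -1.0]]
wrist_force: [0.7, 0.1, -0.8]
opening: 0.0385
grip_force: 0.0
clock: 5.75
tool_pos: [0.4351, -0.035, 0.3331]
eef_rot: [[-0.604, -0.797, -0.007], [-0.796, 0.604, -0.03], [0.028, -0.013, -1.0]]
wrist_force: [-0.2, 0.3, 0.6]
opening: 0.0378
grip_force: 0.0
at [ 0.4351 -0.035   0.3331] phi 142.8 j6 -153.8
turn 1 x rz -0.0204  (total -0.0204)
shift 2 x [0.0082, -0.004, 0.035]
[ -12.95961862   19.08377538  119.43179512   -2.62068627   41.49796501
 -153.81690639]
```

View pics/s1.png

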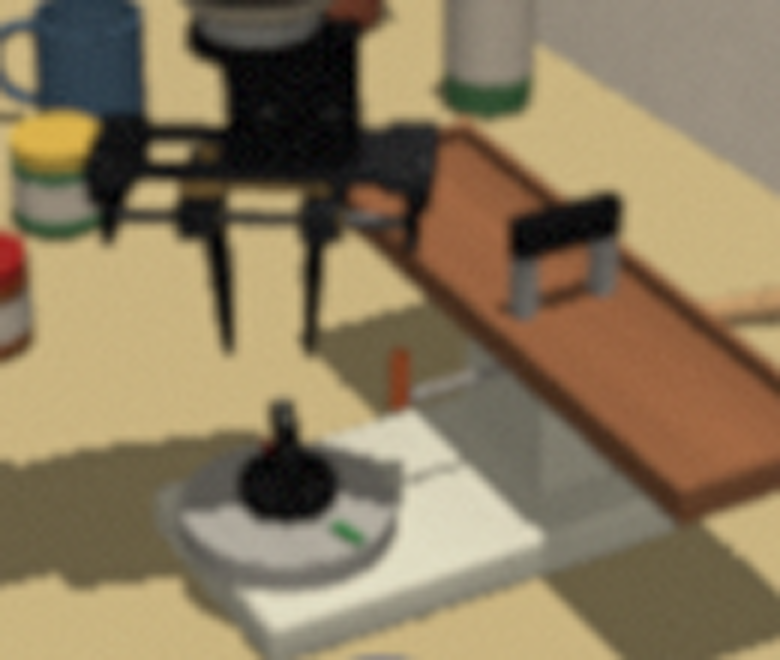

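```bash
python3 -m pendant '[[[0,0,0],[0,0,0.07],0.4],[[0,0,0],[0,0,0.04],0.4],[[0,0,0],[0,0,0],0.4]]'
python3 - <<'E'
from h import *
plan((.432,-.053,.33,137))
print(arm.state()["joints"],arm.state()["eef_rot"])
E
```

```text
clock: 6.1
tool_pos: [0.4351, -0.0325, 0.3341]
eef_rot: [[-0.685, -0.728, -0.005], [-0.728, 0.685, -0.029], [0.024, -0.016, -1.0]]
wrist_force: [0.6, -0.1, 0.4]
opening: 0.0381
grip_force: 0.0
at [ 0.4351 -0.0325  0.3341] phi 136.7 j6 -147.5
turn 1 x rz -0.0046  (total -0.0046)
shift 1 x [0.0171, -0.0117, 0.0041]
[ -12.64607717   18.95836856  119.40706065   -2.51764112   41.56307709
 -147.48661617] [[-0.68546432 -0.72809108 -0.00469569]
 [-0.72770404  0.68528576 -0.02881409]
 [ 0.02419717 -0.01633395 -0.99957376]]
```

```bash
python3 -m pendant '[[[0,0,0],[-0.0163,-0.0242,0],0.4],[[0.0086,-0.0058,0.002],[0,0,0],0.4],[[0.0086,-0.0058,0.002],[0,0,0],0.4],[[0,0,0],[0,0,0],0.4]]'
python3 - <<'E'
from h import *
plan((.432,-.053,.263,137))
print(arm.state()["joints"],arm.state()["eef_rot"])
E
```

```text
clock: 6.5
tool_pos: [0.4315, -0.0549, 0.3295]
eef_rot: [[-0.686, -0.727, -0.001], [-0.727, 0.686, -0.001], [0.001, 0.0, -1.0]]
wrist_force: [0.3, -0.5, -0.7]
opening: 0.0384
grip_force: 0.0
at [ 0.4315 -0.0549  0.3295] phi 136.6 j6 -152.5
turn 1 x rz -0.0062  (total -0.0062)
shift 2 x [-0.0009, 0.0005, 0.0333]
[-1.59512817e+01  1.93061659e+01  1.19875363e+02 -1.01906539e-01
  4.08599633e+01 -1.52521565e+02] [[-6.86485749e-01 -7.27142549e-01 -1.01531279e-03]
 [-7.27141974e-01  6.86486491e-01 -9.19979735e-04]
 [ 1.36595493e-03  1.06723572e-04 -9.99999061e-01]]
```

```bash
python3 -m pendant '[[[-0.0009,0.0005,0.022],[0,0,0],0.4],[[-0.0009,0.0005,0.022],[0,0,0],0.4],[[0,0,0.022],[0,0,0],0.4],[[0,0,0],[0,0,0],0.4],[[0,0,0],[0,0,0],0],[[0,0,0],[0,0,0],0],[[0,0,0],[0,0,0],0],[[0,0,0],[0,0,0],0],[[0,0,0],[0,0,0],0],[[0,0,0],[0,0,0],0]]' 20
python3 - <<'E'
from h import *
plan()
print(arm.state())
s=arm.grab_frame("side"); save(s,"s2.png",(220,150,350,260),6)
E
```

```text
clock: 7.5
tool_pos: [0.4335, -0.0529, 0.2654]
eef_rot: [[-0.686, -0.728, 0.006], [-0.728, 0.686, -0.003], [-0.002, -0.007, -1.0]]
wrist_force: [4.2, -10.8, 3.3]
opening: 0.0139
grip_force: 20.0
at [ 0.4335 -0.0529  0.2654] phi 136.7 j6 -152.2
{'clock': 7.5, 'joints': array([ -15.61573557,   26.23651406,  123.22264966,   -0.16312137,
         30.13997412, -152.17265324]), 'joint_vel': array([-0.08644995, -0.00284967, -0.06907348, -0.13018117, -0.07748756,
        0.15555572]), 'tau': array([  4.3551068 , -44.0899694 ,  -7.88152009,   1.16731413,
         1.94992058,   0.05371048]), 'tool_pos': array([ 0.43348599, -0.05285549,  0.2653999 ]), 'eef_rot': array([[-0.68584127, -0.72772341,  0.00635495],
       [-0.72774845,  0.6858364 , -0.00326052],
       [-0.0019857 , -0.006861  , -0.99997449]]), 'wrist_force': array([  4.18121883, -10.84516261,   3.26945337]), 'wrist_torque': array([-1.81026886, -0.83033167,  0.01460684]), 'grip_force': 19.966521710157394, 'opening': 0.013948815870118527}
```

View pics/s2.png

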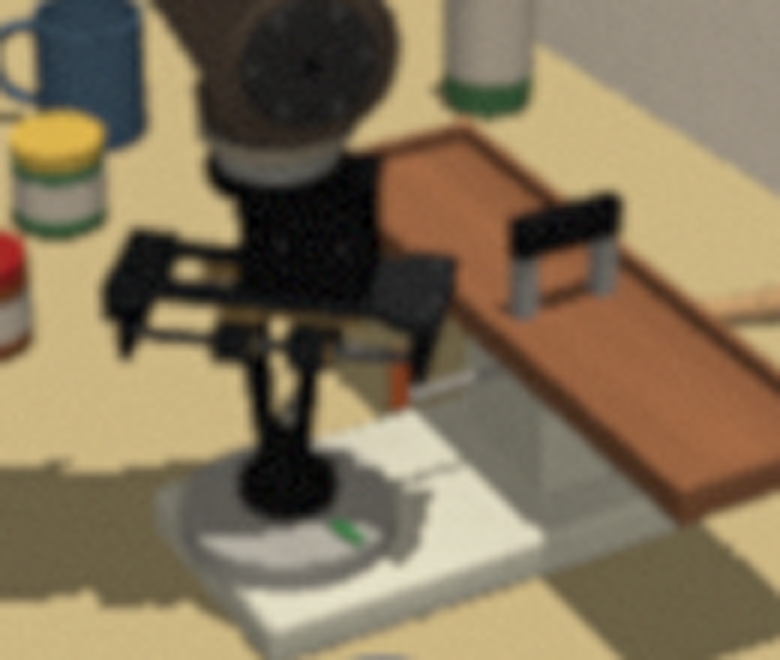

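```bash
python3 -m pendant '[[[0,-0.001,0],[0,0,0],0],[[0,0,-0.0003],[0,0,0.109],0],[[0,0,-0.0003],[0,0,0.109],0],[[0,0,-0.0003],[0,0,0.109],0],[[0,0,-0.0003],[0,0,0.109],0],[[0,0,-0.0003],[0,0,0.109],0],[[0,0,-0.0003],[0,0,0.109],0],[[0,0,-0.0003],[0,0,0.109],0],[[0,0,-0.0003],[0,0,0.109],0],[[0,0,-0.0003],[0,0,0.109],0],[[0,0,-0.0003],[0,0,0.109],0],[[0,0,0],[0,0,0],0]]'
python3 - <<'E'
from h import *
plan((.4335,-.053,.27,12))
E
```

```text
clock: 8.75
tool_pos: [0.4337, -0.0527, 0.2685]
eef_rot: [[-0.961, 0.276, 0.005], [0.276, 0.961, -0.002], [-0.005, -0.0, -1.0]]
wrist_force: [1.0, 0.6, 9.3]
opening: 0.0135
grip_force: 20.0
at [ 0.4337 -0.0527  0.2685] phi 74.0 j6 -89.6
turn 8 x rz 0.1353  (total 1.0822)
shift 1 x [-0.0002, -0.0002, -0.0015]
```

```bash
python3 -m pendant '[[[0,0,-0.0003],[0,0,0.109],0],[[0,0,-0.0003],[0,0,0.109],0],[[0,0,-0.0003],[0,0,0.109],0],[[0,0,-0.0003],[0,0,0.109],0],[[0,0,-0.0003],[0,0,0.109],0],[[0,0,-0.0003],[0,0,0.109],0],[[0,0,-0.0003],[0,0,0.109],0],[[0,0,-0.0003],[0,0,0.109],0],[[0,0,-0.0003],[0,0,0.109],0],[[0,0,-0.0003],[0,0,0.109],0],[[0,0,0],[0,0,0],0],[[0,0,0],[0,0,0],0]]'
python3 -m pendant '[[[0,0,0],[0,0,0],0.4],[[0,0,0],[0,0,0],0.4],[[0,0,0],[0,0,0],0.4],[[0,0,-0.04],[0,0,0],0.4],[[0,0,-0.04],[0,0,0],0.4],[[0,0,-0.04],[0,0,0],0.4],[[0,0,-0.03],[0,0,0],0.4],[[0,0,0],[0,0,0],0.4]]'
python3 - <<'E'
from h import *
plan((.606,-.065,.42,86.1),(.606,-.065,.353,None))
t=arm.grab_frame("top"); save(t,"t2.png",(250,150,350,290),4)
s=arm.grab_frame("side"); im=cv2.resize(s["image"][200:260,230:330],None,fx=8,fy=8,interpolation=2)
cv2.imwrite("pics/s3.png",im[:,:,::-1])
E
```

```text
clock: 9.95
tool_pos: [0.434, -0.0524, 0.2717]
eef_rot: [[-0.203, 0.979, 0.006], [0.979, 0.203, -0.001], [-0.003, 0.006, -1.0]]
wrist_force: [6.7, 7.2, 10.7]
opening: 0.0142
grip_force: 20.0
clock: 10.75
tool_pos: [0.4329, -0.0525, 0.4232]
eef_rot: [[-0.204, 0.979, 0.005], [0.979, 0.204, -0.002], [-0.003, 0.005, -1.0]]
wrist_force: [0.0, -1.0, -0.2]
opening: 0.0382
grip_force: 0.0
at [ 0.4329 -0.0525  0.4232] phi 11.8 j6 -27.4
turn 9 x rz -0.1441  (total -1.2972)
shift 4 x [-0.0434, -0.0002, 0.0008]
shift 2 x [0.0, 0.0, 0.0335]
```

View pics/s3.png

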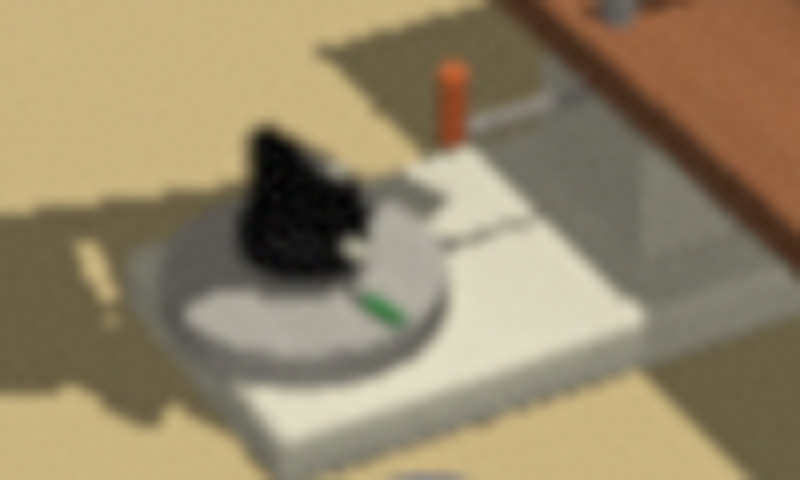

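Run:
```python
from h import *
s=arm.grab_frame("side");t=arm.grab_frame("top")
K=np.array([.4335,-.0528,0])
for p,x0,y0,k in((s,230,200,8),(t,250,150,4)):
  for a in(-50,-60,-70,-78,-86):
    print(a,[np.round((proj(p,K+[r*np.cos(np.radians(a)),r*np.sin(np.radians(a)),z])-[x0,y0])*k) for r,z in((.028,.073),(.036,.073),(.05,.058),(.027,.107))])
```

```text
-50 [array([366., 228.]), array([385., 231.]), array([417., 267.]), array([363., 158.])]
-60 [array([361., 234.]), array([379., 239.]), array([409., 278.]), array([358., 164.])]
-70 [array([355., 240.]), array([370., 247.]), array([398., 289.]), array([352., 169.])]
-78 [array([348., 244.]), array([362., 252.]), array([387., 297.]), array([346., 173.])]
-86 [array([341., 248.]), array([353., 257.]), array([373., 303.]), array([338., 177.])]
-50 [array([226., 320.]), array([233., 314.]), array([244., 305.]), array([227., 320.])]
-60 [array([229., 325.]), array([237., 320.]), array([250., 313.]), array([230., 324.])]
-70 [array([231., 330.]), array([240., 327.]), array([254., 322.]), array([232., 329.])]
-78 [array([233., 334.]), array([241., 332.]), array([256., 330.]), array([234., 333.])]
-86 [array([233., 338.]), array([242., 338.]), array([257., 337.]), array([234., 338.])]
```

View pics/t2.png

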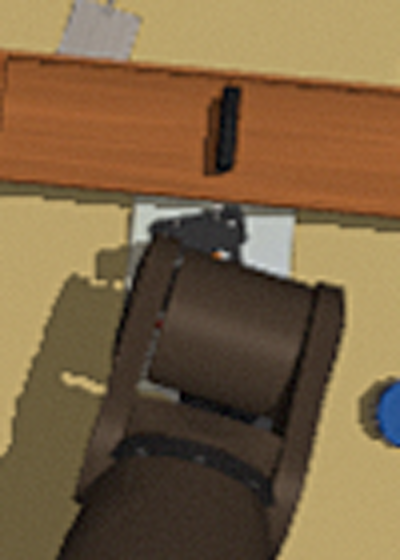

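```bash
python3 -m pendant '[[[0,0,0],[0,0,-0.1441],0.5],[[0,0,0],[0,0,-0.1441],0.5],[[0,0,0],[0,0,-0.1441],0.5],[[0,0,0],[0,0,-0.1441],0.5],[[0,0,0],[0,0,-0.1441],0.5],[[0,0,0],[0,0,-0.1441],0.5],[[0,0,0],[0,0,-0.1441],0.5],[[0,0,0],[0,0,-0.1441],0.5],[[0,0,0],[0,0,-0.1441],0.5]]'
python3 -m pendant '[[[-0.0347,0,0],[0,0,0],0.5],[[-0.0347,0,0],[0,0,0],0.5],[[-0.0347,0,0],[0,0,0],0.5],[[-0.0347,0,0],[0,0,0],0.5],[[-0.0347,0,0],[0,0,0],0.5],[[0,0,0],[0,0,0],0.5],[[0,0,0],[0,0,0],0.5]]'
python3 - <<'E'
from h import *
plan((.606,-.065,.348,86.1))
print(arm.state()["eef_rot"][2])
E
```

```text
clock: 11.85
tool_pos: [0.433, -0.0526, 0.4183]
eef_rot: [[-0.998, 0.063, -0.003], [0.063, 0.998, 0.0], [0.003, 0.0, -1.0]]
wrist_force: [-1.0, 0.9, 0.8]
opening: 0.0478
grip_force: 0.0
clock: 12.55
tool_pos: [0.6063, -0.0644, 0.4174]
eef_rot: [[-0.998, 0.068, -0.004], [0.068, 0.998, 0.0], [0.004, 0.0, -1.0]]
wrist_force: [-0.7, 0.2, 0.2]
opening: 0.0476
grip_force: 0.0
at [ 0.6063 -0.0644  0.4174] phi 86.1 j6 -98.3
turn 1 x rz -0.0002  (total -0.0002)
shift 2 x [0.0001, -0.0003, 0.0347]
[ 4.30295332e-03  2.87124133e-05 -9.99990742e-01]
```

```bash
python3 -m pendant '[[[0,-0.0003,0.024],[0,0.004,0],0.5],[[0,0,0.024],[0,0,0],0.5],[[0,0,0.0215],[0,0,0],0.5],[[0,0,0],[0,0,0],0.5],[[0,0,0],[0,0,0],0],[[0,0,0],[0,0,0],0],[[0,0,0],[0,0,0],0],[[0,0,0],[0,0,0],0],[[0,0,0],[0,0,0],0],[[0,0,0],[0,0,0],0]]' 40
python3 -m pendant '[[[0,0,-0.003],[0,0,0],0],[[0,0,-0.003],[0,0,0],0],[[0,0,-0.002],[0,0,0],0],[[0,0,0],[0,0,0],0]]'
```

```text
clock: 13.55
tool_pos: [0.6058, -0.0651, 0.3508]
eef_rot: [[-0.998, 0.069, -0.004], [0.069, 0.998, -0.001], [0.004, -0.001, -1.0]]
wrist_force: [-2.5, -5.0, 5.1]
opening: 0.016
grip_force: 40.0
clock: 13.95
tool_pos: [0.606, -0.0652, 0.3574]
eef_rot: [[-0.998, 0.069, -0.005], [0.069, 0.998, -0.001], [0.005, -0.001, -1.0]]
wrist_force: [2.4, -4.7, -8.1]
opening: 0.0157
grip_force: 40.0
```

```bash
python3 -m pendant '[[[0,0,-0.008],[0,0,0],0],[[0,0,-0.008],[0,0,0],0],[[0,0,-0.008],[0,0,0],0],[[0,0,-0.008],[0,0,0],0],[[0,0,-0.008],[0,0,0],0],[[0,0,-0.008],[0,0,0],0],[[0,0,-0.005],[0,0,0],0],[[0,0,-0.004],[0,0,0],0],[[0,0,0],[0,0,0],0],[[0,0,0],[0,0,0],0]]'
```

```text
clock: 14.95
tool_pos: [0.6061, -0.0651, 0.4145]
eef_rot: [[-0.998, 0.069, -0.006], [0.069, 0.998, -0.001], [0.005, -0.001, -1.0]]
wrist_force: [-0.5, -6.4, -6.3]
opening: 0.0157
grip_force: 40.0
```

```bash
python3 -m pendant '[[[0,0,0.001],[0,0,0],0],[[0,0,0.001],[0,0,0],0],[[0,0,0.001],[0,0,0],0],[[0,0,0.001],[0,0,0],0],[[0,0,0],[0,0,0],0]]'
python3 -m pendant '[[[0,0,0],[0,0,0],0.4],[[0,0,0],[0,0,0],0.4],[[0,0,0],[0,0,0],0.4],[[0,0,-0.03],[0,0,0],0.4],[[0,0,-0.03],[0,0,0],0.4],[[0,0,-0.01],[0,0,0],0.4],[[0,0,0],[0,0,0],0.4]]'
python3 - <<'E'
from h import *
plan((.4335,-.0528,.45,12),(.4335,-.0528,.272,None))
s=arm.grab_frame("side"); im=s["image"][140:260,220:380]
cv2.imwrite("pics/s4.png",cv2.resize(im,None,fx=5,fy=5,interpolation=2)[:,:,::-1])
a=np.radians(-3.9);C=np.array([.606,-.0648,0])
for h in(.045,.06,.075): print(h,[np.round((proj(s,C+[x*np.cos(a)-y*np.sin(a),x*np.sin(a)+y*np.cos(a),.137+h])-[220,140])*5) for x,y in((-.056,-.2),(.056,-.2),(-.056,.2))])
E
```

```text
clock: 15.45
tool_pos: [0.606, -0.0651, 0.4107]
eef_rot: [[-0.998, 0.069, -0.005], [0.069, 0.998, -0.001], [0.005, -0.001, -1.0]]
wrist_force: [-0.8, -4.5, -3.6]
opening: 0.0162
grip_force: 40.0
clock: 16.15
tool_pos: [0.6063, -0.0645, 0.4822]
eef_rot: [[-0.998, 0.068, -0.002], [0.068, 0.998, -0.001], [0.002, -0.001, -1.0]]
wrist_force: [0.3, 0.4, -1.0]
opening: 0.0381
grip_force: 0.0
at [ 0.6063 -0.0645  0.4822] phi 86.1 j6 -98.3
turn 9 x rz 0.1437  (total 1.2932)
shift 4 x [0.0118, -0.0416, 0.0081]
shift 4 x [0.0, 0.0, 0.0445]
0.045 [array([569., 396.]), array([721., 346.]), array([251., 126.])]
0.06 [array([570., 374.]), array([723., 325.]), array([251., 107.])]
0.075 [array([572., 353.]), array([725., 304.]), array([250.,  88.])]
```

View pics/s4.png

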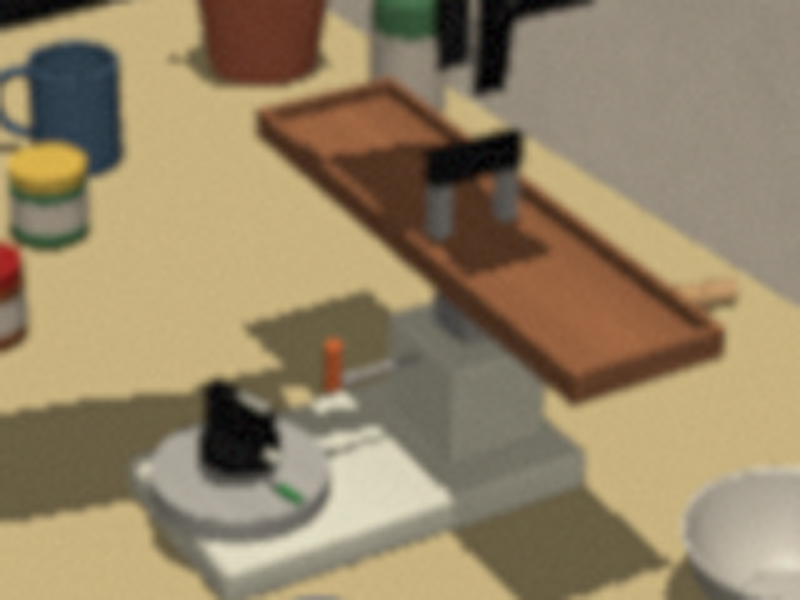

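```bash
for i in 1 2 3; do python3 -m pendant '[[[0,0,0],[0,0,0.1465],0.4],[[0,0,0],[0,0,0.1465],0.4],[[0,0,0],[0,0,0.1465],0.4],[[0,0,0],[0,0,0.1465],0.4],[[0,0,0],[0,0,0.1465],0.4],[[0,0,0],[0,0,0.1465],0.4],[[0,0,0],[0,0,0.1465],0.4],[[0,0,0],[0,0,0.1465],0.4],[[0,0,0],[0,0,0.1465],0.4],[[0,0,0],[0,0,0.1465],0.4]]' | tail -1; done
python3 - <<'E'
from h import *
plan((.4335,-.0528,.40,-166),(.4335,-.0528,.27,None))
E
```

```text
grip_force: 0.0
grip_force: 0.0
grip_force: 0.0
at [ 0.6065 -0.0647  0.4792] phi -166.1 j6 153.8
turn 1 x rz -0.0014  (total -0.0014)
shift 4 x [-0.0133, 0.0412, 0.0198]
shift 3 x [0.0, 0.0, 0.0433]
```

```bash
python3 -m pendant '[[[-0.0133,0.0412,0],[0,0,0],0.4],[[-0.0133,0.0412,0],[0,0,0],0.4],[[-0.0133,0.0412,0],[0,0,0],0.4],[[-0.0133,0.0412,0],[0,0,0],0.4],[[0,0,0.04],[0,0,0],0.4],[[0,0,0.04],[0,0,0],0.4],[[0,0,0.04],[0,0,0],0.4],[[0,0,0],[0,0,0],0.4]]'
python3 - <<'E'
from h import *
plan((.4335,-.0528,.272,-166))
print(arm.state()["eef_rot"][2])
E
```

```text
clock: 20.0
tool_pos: [0.4319, -0.0535, 0.3577]
eef_rot: [[0.246, -0.969, -0.014], [-0.969, -0.246, 0.002], [-0.006, 0.013, -1.0]]
wrist_force: [-0.8, 0.0, 0.3]
opening: 0.0382
grip_force: 0.0
at [ 0.4319 -0.0535  0.3577] phi -165.7 j6 150.1
turn 1 x rz 0.0044  (total 0.0044)
shift 2 x [-0.0002, -0.0008, 0.0429]
[-0.00571563  0.0125597  -0.99990479]
```

```bash
python3 -m pendant '[[[0,0,0],[0.0126,0.0057,0.01],0.4],[[-0.0002,-0.0008,0.029],[0,0,0],0.4],[[-0.0002,-0.0008,0.029],[0,0,0],0.4],[[0,0,0.027],[0,0,0],0.4],[[0,0,0],[0,0,0],0.4],[[0,0,0],[0,0,0],0],[[0,0,0],[0,0,0],0],[[0,0,0],[0,0,0],0],[[0,0,0],[0,0,0],0],[[0,0,0],[0,0,0],0]]' 20
python3 - <<'E'
from h import *
plan((.4335,-.0528,.264,-19))
E
```

```text
clock: 21.0
tool_pos: [0.4349, -0.0534, 0.2779]
eef_rot: [[0.237, -0.971, 0.009], [-0.971, -0.237, -0.003], [0.005, -0.008, -1.0]]
wrist_force: [-4.0, -3.2, 11.2]
opening: 0.0139
grip_force: 19.9
at [ 0.4349 -0.0534  0.2779] phi -166.3 j6 150.7
turn 18 x rz -0.1428  (total -2.5705)
shift 1 x [0.0001, -0.0015, 0.0139]
```

```bash
for i in 1 2; do python3 -m pendant '[[[0,0,0.0003],[0,0,-0.109],0],[[0,0,0.0003],[0,0,-0.109],0],[[0,0,0.0003],[0,0,-0.109],0],[[0,0,0.0003],[0,0,-0.109],0],[[0,0,0.0003],[0,0,-0.109],0],[[0,0,0.0003],[0,0,-0.109],0],[[0,0,0.0003],[0,0,-0.109],0],[[0,0,0.0003],[0,0,-0.109],0],[[0,0,0.0003],[0,0,-0.109],0],[[0,0,0.0003],[0,0,-0.109],0],[[0,0,0.0003],[0,0,-0.109],0]]'; done
python3 - <<'E'
from h import *
plan((.4335,-.0528,.264,-19)); print(arm.state()["wrist_torque"],arm.state()["tau"][5])
E
```

```text
clock: 22.1
tool_pos: [0.4352, -0.0531, 0.2744]
eef_rot: [[0.992, -0.128, 0.01], [-0.128, -0.992, -0.003], [0.01, 0.001, -1.0]]
wrist_force: [-1.6, 2.2, 5.1]
opening: 0.0136
grip_force: 20.0
clock: 23.2
tool_pos: [0.4349, -0.0528, 0.2708]
eef_rot: [[0.48, 0.877, 0.008], [0.877, -0.48, -0.002], [0.002, 0.008, -1.0]]
wrist_force: [-1.1, 5.4, 3.0]
opening: 0.0142
grip_force: 20.0
at [ 0.4349 -0.0528  0.2708] phi -28.7 j6 13.1
turn 2 x rz -0.0845  (total -0.1690)
shift 1 x [-0.0005, -0.0014, 0.0068]
[ 1.30715135  0.60125543 -0.05291973] 1.7266759648919106
```

```bash
python3 -m pendant '[[[0,0,0.0003],[0,0,-0.08],0],[[0,0,0.0003],[0,0,-0.08],0],[[0,0,0],[0,0,0],0],[[0,0,0],[0,0,0],0]]' | head -3
python3 - <<'E'
from h import *
plan(); print(arm.state()["wrist_torque"],arm.state()["tau"][5])
E
python3 -m pendant '[[[0,0,0],[0,0,-0.03],0],[[0,0,0],[0,0,-0.03],0],[[0,0,0],[0,0,0],0],[[0,0,0],[0,0,0],0]]' | head -3
python3 - <<'E'
from h import *
plan(); print(arm.state()["wrist_torque"],arm.state()["tau"][5])
E
```

```text
clock: 23.6
tool_pos: [0.4349, -0.0527, 0.2703]
eef_rot: [[0.338, 0.941, 0.008], [0.941, -0.338, -0.002], [0.001, 0.008, -1.0]]
at [ 0.4349 -0.0527  0.2703] phi -19.7 j6 4.1
[1.26437888 0.70825623 0.12359491] -0.016582105890847743
clock: 24.0
tool_pos: [0.4349, -0.0529, 0.2703]
eef_rot: [[0.282, 0.959, 0.008], [0.959, -0.282, -0.002], [0.001, 0.008, -1.0]]
at [ 0.4349 -0.0529  0.2703] phi -16.4 j6 0.7
[ 0.88603955  0.59035312 -0.48232553] -0.5614810064435005
```

```bash
cat >> h.py <<'E'
JC=dict(red=(lambda r,g,b:(r>120)&(g<60)),yel=(lambda r,g,b:(r>150)&(g>130)&(b<70)),blue=(lambda r,g,b:(b>100)&(r<80)),white=(lambda r,g,b:(b>165)))
def jars(t,w=dict(red=(.399,.26),yel=(.514,.375),blue=(.373,-.24),white=(.506,-.372)),z=.066,h=28):
    for n,xy in w.items():
        u=proj(t,[*xy,z]).astype(int); q=blob(t,(u[0]-h,u[1]-h,u[0]+h,u[1]+h),JC[n])
        print(n,q and (q[1],np.round(at(t,q[0],z),3),[int(v) for v in q[2]]))
E
python3 -m pendant '[[[0,0,0],[0,0,0],0.4],[[0,0,0],[0,0,0],0.4],[[0,0,0],[0,0,0],0.4],[[0,0,-0.04],[0,0,0],0.4],[[0,0,-0.04],[0,0,0],0.4],[[0,0,-0.04],[0,0,0],0.4],[[0,0,-0.04],[0,0,0],0.4],[[0,0,-0.04],[0,0,0],0.4],[[0,0,0],[0,0,0],0.4]]'
python3 - <<'E'
from h import *
print(arm.state()["joints"])
t=arm.grab_frame("top"); jars(t)
plan((.373,-.24,.30,-3.9),(.373,-.24,.211,None))
s=arm.grab_frame("side"); im=s["image"][140:260,220:380]
cv2.imwrite("pics/s5.png",cv2.resize(im,None,fx=5,fy=5,interpolation=2)[:,:,::-1])
K=np.array([.4335,-.0528,0])
for a in(60,66,71,76):
    print(a,[np.round((proj(s,K+[r*np.cos(np.radians(a)),r*np.sin(np.radians(a)),z])-[220,140])*5) for r,z in((.036,.065),(.05,.058),(.027,.099))])
E
```

```text
clock: 24.9
tool_pos: [0.4335, -0.0527, 0.4743]
eef_rot: [[0.281, 0.96, 0.017], [0.96, -0.281, -0.005], [0.0, 0.018, -1.0]]
wrist_force: [-0.2, 0.1, 0.5]
opening: 0.0382
grip_force: 0.0
[-1.56081848e+01  7.98460124e+00  1.08481867e+02 -1.19250897e-02
  6.25044711e+01  7.00613352e-01]
red (230, array([0.399, 0.26 , 0.066]), [204, 235, 220, 251])
yel (229, array([0.514, 0.374, 0.066]), [173, 201, 190, 217])
blue (232, array([ 0.373, -0.24 ,  0.066]), [344, 245, 361, 261])
white (218, array([ 0.509, -0.374,  0.066]), [382, 188, 416, 224])
at [ 0.4333 -0.0527  0.4717] phi -16.3 j6 0.7
turn 2 x rz -0.1082  (total -0.2165)
shift 5 x [-0.0382, -0.0095, 0.0343]
shift 2 x [0.0, 0.0, 0.0445]
60 [array([237., 415.]), array([236., 412.]), array([236., 379.])]
66 [array([231., 415.]), array([229., 412.]), array([232., 380.])]
71 [array([226., 416.]), array([222., 413.]), array([228., 380.])]
76 [array([222., 416.]), array([216., 414.]), array([225., 381.])]
```

View pics/s5.png

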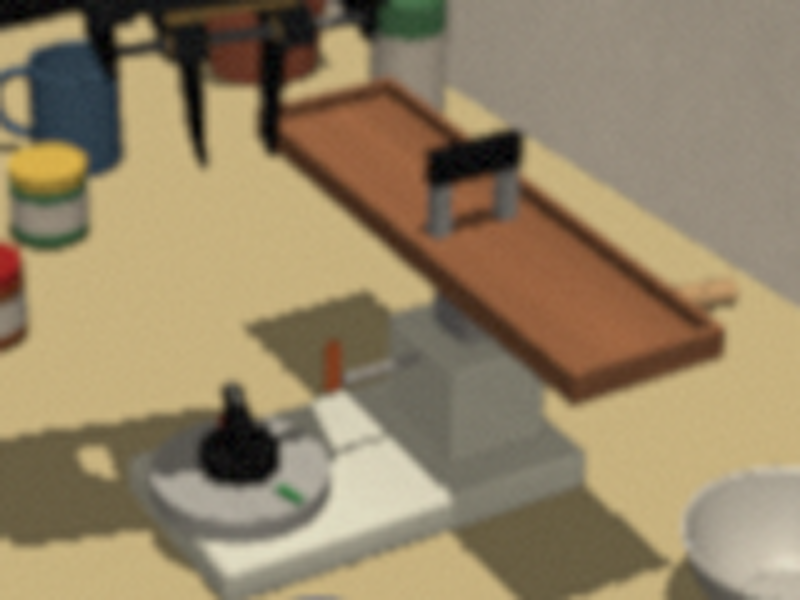

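The knob bar tip is at (233,383), within a pixel or so of the home prediction, and the measured torque showed the hard stop. The shelf is unchanged. Next is the blue jar.

```bash
python3 -m pendant '[[[0,0,0],[0.018,0,0],1],[[0,0,0],[0,0,-0.1082],1],[[0,0,0],[0,0,-0.1082],1],[[-0.0382,-0.0095,0.02],[0,0,0],1],[[-0.0382,-0.0095,0.02],[0,0,0],1],[[-0.0382,-0.0095,0.02],[0,0,0],1],[[-0.0382,-0.0095,0.02],[0,0,0],1],[[-0.0382,-0.0095,0.02],[0,0,0],1],[[0,0,0.04],[0,0,0],1],[[0,0,0.03],[0,0,0],1],[[0,0,0],[0,0,0],1]]'
python3 - <<'E'
from h import *
plan((.373,-.24,.215,-3.9)); print(arm.state()["eef_rot"][2])
t=arm.grab_frame("top"); jars(t)
E
```

```text
clock: 26.1
tool_pos: [0.3709, -0.2395, 0.2961]
eef_rot: [[0.069, 0.997, -0.015], [0.998, -0.069, 0.009], [0.007, -0.016, -1.0]]
wrist_force: [-0.4, 0.1, 1.5]
opening: 0.0947
grip_force: 0.0
at [ 0.3709 -0.2395  0.2961] phi -4.0 j6 -37.1
turn 1 x rz -0.0011  (total -0.0011)
shift 2 x [-0.0002, 0.0011, 0.0405]
[ 0.00744862 -0.01574825 -0.99984824]
red (232, array([0.399, 0.26 , 0.066]), [204, 235, 220, 251])
yel (229, array([0.514, 0.374, 0.066]), [173, 201, 190, 218])
blue None
white (222, array([ 0.508, -0.374,  0.066]), [382, 188, 416, 224])
```

```bash
python3 -m pendant '[[[0,0,0],[-0.0157,-0.0074,0],1],[[0,0.001,0.03],[0,0,0],1],[[0,0,0.03],[0,0,0],1],[[0,0,0.022],[0,0,0],1],[[0,0,0],[0,0,0],1],[[0,0,0],[0,0,0],0],[[0,0,0],[0,0,0],0],[[0,0,0],[0,0,0],0],[[0,0,0],[0,0,0],0],[[0,0,0],[0,0,0],0],[[0,0,0],[0,0,0],0]]' 25
python3 - <<'E'
from h import *
plan(); print(arm.state()["eef_rot"][2])
E
```

```text
clock: 27.25
tool_pos: [0.3734, -0.2403, 0.2184]
eef_rot: [[0.068, 0.998, 0.008], [0.998, -0.068, -0.007], [-0.006, 0.008, -1.0]]
wrist_force: [-0.7, 0.5, 9.1]
opening: 0.0639
grip_force: 25.0
at [ 0.3734 -0.2403  0.2184] phi -3.9 j6 -37.4
[-0.00630029  0.00828873 -0.9999458 ]
```

```bash
python3 -m pendant '[[[0,0,-0.01],[0,0,0],0],[[0,0,-0.04],[0,0,0],0],[[0,0,-0.04],[0,0,0],0],[[0,0,-0.04],[0,0,0],0],[[0,0,-0.04],[0,0,0],0],[[0,0,-0.04],[0,0,0],0],[[0,0,-0.04],[0,0,0],0],[[0,0,-0.025],[0,0,0],0],[[0,0,0],[0,0,0],0]]'
python3 - <<'E'
from h import *
plan((.6025,-.1165,.49,-3.9)); print(arm.state()["eef_rot"][2])
E
```

```text
clock: 28.15
tool_pos: [0.3709, -0.238, 0.4961]
eef_rot: [[0.068, 0.998, 0.011], [0.998, -0.068, -0.01], [-0.009, 0.012, -1.0]]
wrist_force: [-0.3, -0.5, -2.9]
opening: 0.0639
grip_force: 25.0
at [ 0.3709 -0.238   0.4961] phi -3.9 j6 -37.4
turn 1 x rz 0.0000  (total 0.0000)
shift 5 x [0.0274, 0.0446, 0.0012]
[-0.00905638  0.01188576 -0.99988835]
```

```bash
python3 -m pendant '[[[0.0196,0.0319,0],[0,0,0],0],[[0.0196,0.0319,0],[0,0,0],0],[[0.0196,0.0319,0],[0,0,0],0],[[0.0196,0.0319,0],[0,0,0],0],[[0.0196,0.0319,0],[0,0,0],0],[[0.0196,0.0319,0],[0,0,0],0],[[0.0196,0.0319,0],[0,0,0],0],[[0,0,0],[0.012,0.009,0],0],[[0,0,0],[0,0,0],0],[[0,0,0],[0,0,0],0]]'
python3 - <<'E'
from h import *
plan((.6025,-.1165,.404,-3.9)); print(arm.state()["eef_rot"][2])
E
```

```text
clock: 29.15
tool_pos: [0.603, -0.1172, 0.4927]
eef_rot: [[0.069, 0.998, -0.006], [0.998, -0.068, 0.004], [0.004, -0.006, -1.0]]
wrist_force: [-0.7, -0.5, -3.4]
opening: 0.0632
grip_force: 25.0
at [ 0.603  -0.1172  0.4927] phi -3.9 j6 -13.3
turn 1 x rz -0.0005  (total -0.0005)
shift 2 x [0.0003, -0.0003, 0.0444]
[ 0.00356824 -0.00634853 -0.99997348]
```

```bash
python3 -m pendant '[[[0,0,0.03],[-0.006,-0.003,0],0],[[0,0,0.03],[0,0,0],0],[[0,0,0.015],[0,0,0],0],[[0,0,0.005],[0,0,0],0],[[0,0,0],[0,0,0],0],[[0,0,0],[0,0,0],0]]'
python3 -m pendant '[[[0,0,0.002],[0,0,0],0],[[0,0,0.002],[0,0,0],0],[[0,0,0.001],[0,0,0],0],[[0,0,0],[0,0,0],0]]'
```

```text
clock: 29.75
tool_pos: [0.6033, -0.117, 0.4148]
eef_rot: [[0.069, 0.998, 0.003], [0.998, -0.069, -0.0], [-0.0, 0.003, -1.0]]
wrist_force: [0.9, 0.5, -1.4]
opening: 0.0632
grip_force: 25.0
clock: 30.15
tool_pos: [0.6034, -0.1167, 0.4086]
eef_rot: [[0.068, 0.998, 0.001], [0.998, -0.068, 0.0], [0.0, 0.001, -1.0]]
wrist_force: [0.4, -0.4, -1.9]
opening: 0.0635
grip_force: 25.0
```

```bash
for i in 1 2 3; do python3 -m pendant '[[[0,0,0.001],[0,0,0],0],[[0,0,0.001],[0,0,0],0],[[0,0,0],[0,0,0],0]]' | grep -E "tool_pos|wrist"; done
```

```text
tool_pos: [0.6035, -0.1167, 0.4065]
wrist_force: [-0.2, -0.1, -2.2]
tool_pos: [0.6034, -0.1167, 0.4045]
wrist_force: [-0.3, -0.3, -1.7]
tool_pos: [0.6034, -0.1166, 0.4035]
wrist_force: [-2.9, 1.4, 4.9]
```

```bash
python3 -m pendant '[[[0,0,0],[0,0,0],0.85],[[0,0,0],[0,0,0],0.85],[[0,0,0],[0,0,0],0.85],[[0,0,0],[0,0,0],0.85],[[0,0,-0.03],[0,0,0],0.85],[[0,0,-0.03],[0,0,0],1],[[0,0,-0.03],[0,0,0],1],[[0,0,0],[0,0,0],1]]'|grep pos
python3 - <<'E'
from h import *
plan((.506,-.372,.49,-3.9)); print(arm.state()["eef_rot"][2])
t=arm.grab_frame("top"); jars(t,h=22)
E
```

```text
tool_pos: [0.6033, -0.1167, 0.4967]
at [ 0.6033 -0.1167  0.4967] phi -3.9 j6 -13.2
turn 1 x rz -0.0001  (total -0.0001)
shift 6 x [-0.0436, -0.0133, 0.0011]
[-0.00103813  0.00763913 -0.99997028]
red (232, array([0.399, 0.26 , 0.066]), [204, 235, 220, 251])
yel (227, array([0.514, 0.374, 0.066]), [173, 202, 190, 218])
blue None
white (221, array([ 0.507, -0.373,  0.066]), [382, 208, 398, 224])
```

```bash
python3 -m pendant '[[[-0.0436,-0.0133,0],[0.0076,0.001,0],1],[[-0.0436,-0.0133,0],[0,0,0],1],[[-0.0436,-0.0133,0],[0,0,0],1],[[-0.0436,-0.0133,0],[0,0,0],1],[[-0.0436,-0.0133,0],[0,0,0],1],[[-0.0436,-0.0133,0],[0,0,0],1],[[0,0,0.04],[0,0,0],1],[[0,0,0.04],[0,0,0],1],[[0,0,0.04],[0,0,0],1],[[0,0,0.04],[0,0,0],1],[[0,0,0],[0,0,0],1],[[0,0,0],[0,0,0],1]]'|grep pos
python3 - <<'E'
from h import *
plan((.507,-.372,.215,-3.9)); print(arm.state()["eef_rot"][2])
s=arm.grab_frame("side")
t=arm.grab_frame("top"); jars(t,h=22)
for p in(s,t): print([(round(l["confidence"],2),at(p,l["uv"],0)) for l in arm.landmark_of("jar2",p)])
E
```

```text
tool_pos: [0.5051, -0.3722, 0.3326]
at [ 0.5051 -0.3722  0.3326] phi -3.9 j6 -38.4
turn 1 x rz -0.0001  (total -0.0001)
shift 3 x [0.0001, 0.0006, 0.0392]
[ 0.00242018 -0.00754343 -0.99996862]
red (231, array([0.399, 0.26 , 0.066]), [204, 235, 220, 251])
yel (227, array([0.514, 0.373, 0.066]), [173, 202, 190, 218])
blue None
white None
[(0.9, array([0.41366004, 0.26861651, 0.        ])), (0.74, array([ 5.09502462e-01, -3.68498672e-01,  1.11022302e-16])), (0.62, array([0.50791914, 0.38179068, 0.        ])), (0.6, array([0.79641312, 0.13214815, 0.        ]))]
[(0.78, array([0.50192449, 0.37790662, 0.        ])), (0.64, array([0.39832605, 0.26196871, 0.        ])), (0.62, array([ 0.51100833, -0.36742751,  0.        ])), (0.62, array([ 0.62585547, -0.12529107,  0.        ]))]
```

```bash
python3 -m pendant '[[[0,0.001,0.035],[-0.0075,-0.0024,0],1],[[0,0.001,0.035],[0,0,0],1],[[0,0,0.03],[0,0,0],1],[[0,0,0.017],[0,0,0],1],[[0,0,0],[0,0,0],1],[[0,0,0],[0,0,0],0],[[0,0,0],[0,0,0],0],[[0,0,0],[0,0,0],0],[[0,0,0],[0,0,0],0],[[0,0,0],[0,0,0],0],[[0,0,0],[0,0,0],0]]' 25
python3 -m pendant '[[[0,0,-0.01],[0,0,0],0],[[0,0,-0.04],[0,0,0],0],[[0,0,-0.04],[0,0,0],0],[[0,0,-0.04],[0,0,0],0],[[0,0,-0.04],[0,0,0],0],[[0,0,-0.04],[0,0,0],0],[[0,0,-0.04],[0,0,0],0],[[0,0,-0.025],[0,0,0],0],[[0,0,0],[0,0,0],0]]'
python3 - <<'E'
from h import *
plan((.5965,-.2065,.495,-3.9)); print(arm.state()["eef_rot"][2])
E
```

```text
clock: 34.4
tool_pos: [0.5069, -0.3723, 0.2165]
eef_rot: [[0.068, 0.998, 0.002], [0.998, -0.068, -0.002], [-0.002, 0.002, -1.0]]
wrist_force: [0.5, 0.4, 7.0]
opening: 0.0633
grip_force: 25.0
clock: 35.3
tool_pos: [0.5061, -0.3715, 0.4948]
eef_rot: [[0.068, 0.998, 0.006], [0.998, -0.068, -0.005], [-0.005, 0.006, -1.0]]
wrist_force: [0.7, -0.1, -2.5]
opening: 0.0636
grip_force: 25.0
at [ 0.5061 -0.3715  0.4948] phi -3.9 j6 -38.4
turn 1 x rz -0.0001  (total -0.0001)
shift 4 x [0.0427, 0.0197, -0.0]
[-0.00470751  0.00591991 -0.9999714 ]
```

```bash
python3 -m pendant '[[[0.0285,0.0131,0],[0,0,0],0],[[0.0285,0.0131,0],[0,0,0],0],[[0.0285,0.0131,0],[0,0,0],0],[[0.0285,0.0131,0],[0,0,0],0],[[0.0285,0.0131,0],[0,0,0],0],[[0.0285,0.0131,0],[0,0,0],0],[[0,0,0],[0.006,0.0047,0],0],[[0,0,0.03],[0,0,0],0],[[0,0,0.03],[0,0,0],0],[[0,0,0.018],[0,0,0],0],[[0,0,0.004],[0,0,0],0],[[0,0,0],[0,0,0],0]]'
for i in 1 2 3; do python3 -m pendant '[[[0,0,0.001],[0,0,0],0],[[0,0,0.001],[0,0,0],0],[[0,0,0],[0,0,0],0]]' | grep -E "tool_pos|wrist"; done
```

```text
clock: 36.5
tool_pos: [0.596, -0.2067, 0.4078]
eef_rot: [[0.069, 0.998, -0.006], [0.998, -0.068, 0.005], [0.004, -0.007, -1.0]]
wrist_force: [0.1, 0.1, -1.5]
opening: 0.0637
grip_force: 25.0
tool_pos: [0.5961, -0.2063, 0.4073]
wrist_force: [0.4, 1.2, -1.8]
tool_pos: [0.5961, -0.2062, 0.4046]
wrist_force: [0.2, 0.2, -2.4]
tool_pos: [0.5961, -0.2063, 0.4024]
wrist_force: [0.3, 0.5, -1.9]
```

```bash
for i in 1 2; do python3 -m pendant '[[[0,0,0.001],[0,0,0],0],[[0,0,0],[0,0,0],0]]' | grep -E "tool_pos|wrist"; done
```

```text
tool_pos: [0.5962, -0.2063, 0.4017]
wrist_force: [0.1, 0.3, -1.6]
tool_pos: [0.596, -0.2062, 0.4014]
wrist_force: [-1.8, 2.0, 3.8]
```

Contact. Release, lift, then go to the red jar.

```bash
python3 -m pendant '[[[0,0,0],[0,0,0],0.85],[[0,0,0],[0,0,0],0.85],[[0,0,0],[0,0,0],0.85],[[0,0,0],[0,0,0],0.85],[[0,0,-0.03],[0,0,0],0.85],[[0,0,-0.03],[0,0,0],1],[[0,0,-0.035],[0,0,0],1],[[0,0,0],[0,0,0],1]]'|grep pos
python3 - <<'E'
from h import *
plan((.43,.15,.49,-3.9),(.399,.26,.33,None)); print(arm.state()["eef_rot"][2])
t=arm.grab_frame("top"); jars(t,h=22)
E
```

```text
tool_pos: [0.5965, -0.2066, 0.5004]
at [ 0.5965 -0.2066  0.5004] phi -3.9 j6 -21.2
turn 1 x rz -0.0001  (total -0.0001)
shift 8 x [0.0431, -0.0238, 0.0013]
shift 4 x [0.0269, -0.0096, 0.04]
[ 0.00106642  0.00204927 -0.99999733]
red (232, array([0.399, 0.26 , 0.066]), [204, 235, 220, 251])
yel (227, array([0.514, 0.373, 0.066]), [173, 202, 190, 218])
blue None
white None
```

```bash
python3 -m pendant '[[[0.0383,-0.0212,0],[0.002,-0.001,0],1],[[0.0383,-0.0212,0],[0,0,0],1],[[0.0383,-0.0212,0],[0,0,0],1],[[0.0383,-0.0212,0],[0,0,0],1],[[0.0383,-0.0212,0],[0,0,0],1],[[0.0383,-0.0212,0],[0,0,0],1],[[0.0383,-0.0212,0],[0,0,0],1],[[0.0383,-0.0212,0],[0,0,0],1],[[0.0383,-0.0212,0],[0,0,0],1],[[0,0,0],[0,0,0],1]]'|grep pos
python3 -m pendant '[[[0.0269,-0.0096,0.03],[0,0,0],1],[[0.0269,-0.0096,0.035],[0,0,0],1],[[0.0269,-0.0096,0.035],[0,0,0],1],[[0.0269,-0.0096,0.035],[0,0,0],1],[[0,0,0.03],[0,0,0],1],[[0,0,0],[0,0,0],1],[[0,0,0],[0,0,0],1]]'|grep pos
python3 - <<'E'
from h import *
plan((.399,.26,.2155,-3.9)); print(arm.state()["eef_rot"][2])
s=arm.grab_frame("side")
t=arm.grab_frame("top"); jars(t,h=22)
for p in(s,t): print([(round(l["confidence"],2),at(p,l["uv"],0)) for l in arm.landmark_of("jar2",p)])
E
```

```text
tool_pos: [0.4276, 0.1533, 0.4971]
tool_pos: [0.3981, 0.2603, 0.3334]
at [0.3981 0.2603 0.3334] phi -3.9 j6 28.8
turn 1 x rz -0.0005  (total -0.0005)
shift 3 x [-0.0001, 0.0003, 0.0393]
[ 0.00192701 -0.00809964 -0.99996534]
red (20, array([0.406, 0.236, 0.066]), [217, 236, 220, 245])
yel (229, array([0.514, 0.374, 0.066]), [173, 201, 190, 217])
blue None
white None
[(0.86, array([0.40048939, 0.27805076, 0.        ])), (0.79, array([0.77180808, 0.0261896 , 0.        ])), (0.75, array([0.7857862 , 0.12398793, 0.        ])), (0.66, array([0.50749369, 0.38008385, 0.        ]))]
[(0.88, array([0.5108054 , 0.36663128, 0.        ])), (0.78, array([ 0.62539928, -0.22962208,  0.        ])), (0.68, array([0.40702776, 0.26935565, 0.        ])), (0.67, array([ 0.62864465, -0.13088798,  0.        ]))]
```

```bash
python3 -m pendant '[[[0,0.001,0.035],[-0.008,-0.002,0],1],[[0,0,0.035],[0,0,0],1],[[0,0,0.03],[0,0,0],1],[[0,0,0.018],[0,0,0],1],[[0,0,0],[0,0,0],1],[[0,0,0],[0,0,0],0],[[0,0,0],[0,0,0],0],[[0,0,0],[0,0,0],0],[[0,0,0],[0,0,0],0],[[0,0,0],[0,0,0],0],[[0,0,0],[0,0,0],0]]' 25
python3 -m pendant '[[[0,0,-0.01],[0,0,0],0],[[0,0,-0.04],[0,0,0],0],[[0,0,-0.04],[0,0,0],0],[[0,0,-0.04],[0,0,0],0],[[0,0,-0.04],[0,0,0],0],[[0,0,-0.04],[0,0,0],0],[[0,0,-0.04],[0,0,0],0],[[0,0,-0.025],[0,0,0],0],[[0,0,0],[0,0,0],0]]'
python3 - <<'E'
from h import *
plan((.6095,-.013,.495,-3.9)); print(arm.state()["eef_rot"][2])
E
```

```text
clock: 41.65
tool_pos: [0.3989, 0.261, 0.2162]
eef_rot: [[0.068, 0.998, 0.003], [0.998, -0.068, 0.002], [0.002, 0.003, -1.0]]
wrist_force: [1.1, -0.2, 7.8]
opening: 0.0633
grip_force: 25.0
clock: 42.55
tool_pos: [0.3975, 0.2605, 0.4938]
eef_rot: [[0.068, 0.998, 0.006], [0.998, -0.068, 0.003], [0.003, 0.006, -1.0]]
wrist_force: [0.4, -0.4, -2.3]
opening: 0.0636
grip_force: 25.0
at [0.3975 0.2605 0.4938] phi -3.9 j6 29.2
turn 1 x rz 0.0000  (total 0.0000)
shift 6 x [-0.0431, 0.0383, -0.0002]
[ 0.00338442  0.0058334  -0.99997726]
```

```bash
python3 -m pendant '[[[-0.0323,0.0287,0],[0,0,0],0],[[-0.0323,0.0287,0],[0,0,0],0],[[-0.0323,0.0287,0],[0,0,0],0],[[-0.0323,0.0287,0],[0,0,0],0],[[-0.0323,0.0287,0],[0,0,0],0],[[-0.0323,0.0287,0],[0,0,0],0],[[-0.0323,0.0287,0],[0,0,0],0],[[-0.0323,0.0287,0],[0,0,0],0],[[0,0,0],[0.0058,-0.0034,0],0],[[0,0,0],[0,0,0],0]]'
python3 -m pendant '[[[0,0,0.03],[0,0,0],0],[[0,0,0.03],[0,0,0],0],[[0,0,0.018],[0,0,0],0],[[0,0,0.006],[0,0,0],0],[[0,0,0],[0,0,0],0],[[0,0,0],[0,0,0],0]]'
```

```text
clock: 43.55
tool_pos: [0.6098, -0.0135, 0.4885]
eef_rot: [[0.07, 0.998, -0.009], [0.998, -0.07, -0.002], [-0.002, -0.008, -1.0]]
wrist_force: [0.3, 0.4, -3.1]
opening: 0.0637
grip_force: 25.0
clock: 44.15
tool_pos: [0.6092, -0.0125, 0.4075]
eef_rot: [[0.068, 0.998, -0.004], [0.998, -0.068, -0.002], [-0.003, -0.003, -1.0]]
wrist_force: [0.4, 0.2, -3.0]
opening: 0.0638
grip_force: 25.0
```

```bash
for i in 1 2 3 4 5; do python3 -m pendant '[[[0,0,0.001],[0,0,0],0],[[0,0,0],[0,0,0],0]]' | grep -E "tool_pos|wrist"; done
```

```text
tool_pos: [0.6092, -0.0129, 0.4062]
wrist_force: [-0.4, -0.8, -2.1]
tool_pos: [0.6092, -0.013, 0.4046]
wrist_force: [-0.8, 0.4, -3.0]
tool_pos: [0.6092, -0.013, 0.4034]
wrist_force: [0.8, 0.4, -1.8]
tool_pos: [0.6092, -0.013, 0.4024]
wrist_force: [-0.1, -0.4, -2.4]
tool_pos: [0.6092, -0.013, 0.4014]
wrist_force: [0.0, -0.2, -2.5]
```

```bash
for i in 1 2 ; do python3 -m pendant '[[[0,0,0.0007],[0,0,0],0],[[0,0,0],[0,0,0],0]]' | grep -E "tool_pos|wrist"; done
```

```text
tool_pos: [0.6091, -0.013, 0.4012]
wrist_force: [-1.8, -0.8, 3.3]
tool_pos: [0.609, -0.013, 0.4011]
wrist_force: [-4.6, -0.4, 6.5]
```

```bash
python3 -m pendant '[[[0,0,0],[0,0,0],0.85],[[0,0,0],[0,0,0],0.85],[[0,0,0],[0,0,0],0.85],[[0,0,0],[0,0,0],0.85],[[0,0,-0.03],[0,0,0],0.85],[[0,0,-0.03],[0,0,0],1],[[0,0,-0.035],[0,0,0],1],[[0,0,0],[0,0,0],1]]'|grep pos
python3 - <<'E'
from h import *
plan((.514,.374,.495,-3.9)); print(arm.state()["eef_rot"][2])
t=arm.grab_frame("top"); jars(t,h=22)
E
```

```text
tool_pos: [0.6096, -0.0127, 0.4997]
at [ 0.6096 -0.0127  0.4997] phi -3.9 j6 -3.4
turn 1 x rz -0.0000  (total -0.0000)
shift 9 x [0.0421, -0.0135, 0.0005]
[-0.00306151  0.00266943 -0.99999175]
red None
yel (228, array([0.514, 0.374, 0.066]), [173, 201, 190, 218])
blue None
white None
```

```bash
python3 -m pendant '[[[0.0421,-0.0135,0],[0.0027,0.003,0],1],[[0.0421,-0.0135,0],[0,0,0],1],[[0.0421,-0.0135,0],[0,0,0],1],[[0.0421,-0.0135,0],[0,0,0],1],[[0.0421,-0.0135,0],[0,0,0],1],[[0.0421,-0.0135,0],[0,0,0],1],[[0.0421,-0.0135,0],[0,0,0],1],[[0.0421,-0.0135,0],[0,0,0],1],[[0.0421,-0.0135,0],[0,0,0],1],[[0,0,0],[0,0,0],1]]'|grep pos
python3 -m pendant '[[[0,0,0.04],[0,0,0],1],[[0,0,0.04],[0,0,0],1],[[0,0,0.04],[0,0,0],1],[[0,0,0.04],[0,0,0],1],[[0,0,0],[0,0,0],1],[[0,0,0],[0,0,0],1]]'|grep pos
python3 - <<'E'
from h import *
plan((.514,.374,.2155,-3.9)); print(arm.state()["eef_rot"][2])
s=arm.grab_frame("side")
print([(round(l["confidence"],2),at(s,l["uv"],0)) for l in arm.landmark_of("jar2",s)])
save(s,"s6.png",(180,90,380,290),3)
E
```

```text
tool_pos: [0.5127, 0.3777, 0.4941]
tool_pos: [0.5135, 0.3734, 0.336]
at [0.5135 0.3734 0.336 ] phi -3.9 j6 33.8
turn 1 x rz -0.0005  (total -0.0005)
shift 3 x [0.0002, 0.0002, 0.0402]
[-5.37982768e-04 -8.44671167e-03 -9.99964181e-01]
[(0.91, array([8.05572408e-01, 2.60514044e-01, 1.11022302e-16])), (0.9, array([0.81468126, 0.14899894, 0.        ])), (0.66, array([0.50364306, 0.38061123, 0.        ])), (0.59, array([0.79227388, 0.02500557, 0.        ])), (0.16, array([ 0.29374033, -0.35946957,  0.        ]))]
```

View pics/s6.png

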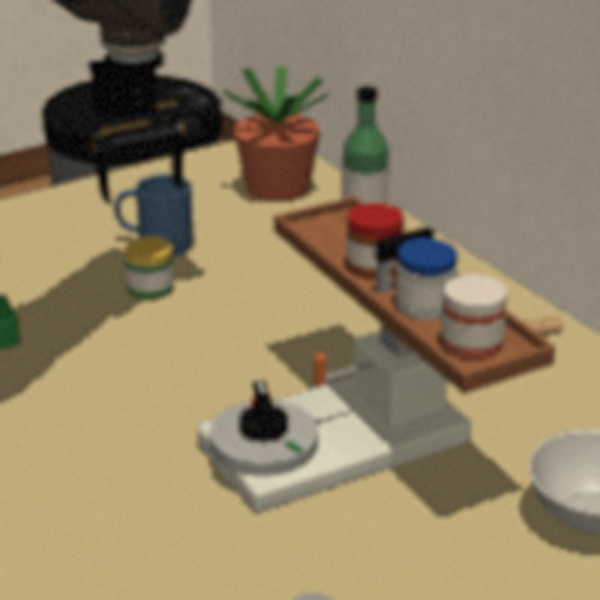

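The picture shows three jars upright on the shelf at (375,240), (427,280) and (473,315), and the yellow jar in place at (150,265) below the gripper. Grasp the yellow one.

```bash
python3 -m pendant '[[[0,0.001,0.035],[-0.0084,0.0005,0],1],[[0,0,0.035],[0,0,0],1],[[0,0,0.03],[0,0,0],1],[[0,0,0.02],[0,0,0],1],[[0,0,0],[0,0,0],1],[[0,0,0],[0,0,0],0],[[0,0,0],[0,0,0],0],[[0,0,0],[0,0,0],0],[[0,0,0],[0,0,0],0],[[0,0,0],[0,0,0],0],[[0,0,0],[0,0,0],0]]' 25
python3 -m pendant '[[[0,0,-0.01],[0,0,0],0],[[0,0,-0.04],[0,0,0],0],[[0,0,-0.04],[0,0,0],0],[[0,0,-0.04],[0,0,0],0],[[0,0,-0.04],[0,0,0],0],[[0,0,-0.04],[0,0,0],0],[[0,0,-0.04],[0,0,0],0],[[0,0,-0.025],[0,0,0],0],[[0,0,0],[0,0,0],0]]'
python3 - <<'E'
from h import *
plan((.6157,.078,.495,-3.9)); print(arm.state()["eef_rot"][2])
E
```

```text
clock: 49.2
tool_pos: [0.5142, 0.3738, 0.2169]
eef_rot: [[0.068, 0.998, 0.003], [0.998, -0.068, 0.001], [0.002, 0.002, -1.0]]
wrist_force: [-0.7, -0.6, 6.8]
opening: 0.0634
grip_force: 25.0
clock: 50.1
tool_pos: [0.5131, 0.3733, 0.4951]
eef_rot: [[0.068, 0.998, 0.006], [0.998, -0.068, 0.004], [0.004, 0.006, -1.0]]
wrist_force: [-0.4, -0.4, -2.5]
opening: 0.064
grip_force: 25.0
at [0.5131 0.3733 0.4951] phi -3.9 j6 34.0
turn 1 x rz -0.0001  (total -0.0001)
shift 7 x [-0.0411, 0.0175, 0.0]
[ 0.00419646  0.00599373 -0.99997323]
```

```bash
python3 -m pendant '[[[-0.036,0.0153,0],[0,0,0],0],[[-0.036,0.0153,0],[0,0,0],0],[[-0.036,0.0153,0],[0,0,0],0],[[-0.036,0.0153,0],[0,0,0],0],[[-0.036,0.0153,0],[0,0,0],0],[[-0.036,0.0153,0],[0,0,0],0],[[-0.036,0.0153,0],[0,0,0],0],[[-0.036,0.0153,0],[0,0,0],0],[[0,0,0],[0.006,-0.004,0],0],[[0,0,0],[0,0,0],0]]'|grep -E "pos|wrist"
python3 -m pendant '[[[0,0,0.03],[0,0,0],0],[[0,0,0.03],[0,0,0],0],[[0,0,0.018],[0,0,0],0],[[0,0,0.006],[0,0,0],0],[[0,0,0],[0,0,0],0],[[0,0,0],[0,0,0],0]]'
for i in 1 2 3; do python3 -m pendant '[[[0,0,0.001],[0,0,0],0],[[0,0,0],[0,0,0],0]]' | grep -E "tool_pos|wrist"; done
```

```text
tool_pos: [0.6162, 0.0771, 0.4893]
wrist_force: [1.3, 0.7, -1.6]
clock: 51.7
tool_pos: [0.6157, 0.0781, 0.4077]
eef_rot: [[0.067, 0.998, -0.004], [0.998, -0.067, -0.003], [-0.003, -0.004, -1.0]]
wrist_force: [-0.1, -0.0, -1.2]
opening: 0.0636
grip_force: 25.0
tool_pos: [0.6156, 0.0776, 0.4066]
wrist_force: [0.1, -0.7, -1.6]
tool_pos: [0.6156, 0.0775, 0.405]
wrist_force: [-0.4, -0.5, -2.6]
tool_pos: [0.6156, 0.0775, 0.4038]
wrist_force: [0.6, -0.1, -2.1]
```

```bash
for i in 1 2 3; do python3 -m pendant '[[[0,0,0.0008],[0,0,0],0],[[0,0,0],[0,0,0],0]]' | grep -E "tool_pos|wrist"; done
```

```text
tool_pos: [0.6157, 0.0776, 0.4029]
wrist_force: [0.1, -0.2, -2.8]
tool_pos: [0.6156, 0.0776, 0.4022]
wrist_force: [-0.3, -0.2, -2.7]
tool_pos: [0.6156, 0.0775, 0.4018]
wrist_force: [-1.7, -1.0, 2.0]
```

```bash
python3 -m pendant '[[[0,0,0],[0,0,0],0.85],[[0,0,0],[0,0,0],0.85],[[0,0,0],[0,0,0],0.85],[[0,0,0],[0,0,0],0.85],[[0,0,-0.03],[0,0,0],0.85],[[0,0,-0.03],[0,0,0],1],[[0,0,-0.035],[0,0,0],1],[[0,0,0],[0,0,0],1]]'|grep pos
python3 -m pendant '[[[0.037,-0.02,0],[0,0,0],1],[[0.037,-0.02,0],[0,0,0],1],[[0.037,-0.02,0],[0,0,0],1],[[0.037,-0.02,0],[0,0,0],1],[[0.037,-0.02,0],[0,0,0],1],[[0.037,-0.02,0],[0,0,0],1],[[0.037,-0.02,0],[0,0,0],1],[[0.037,-0.02,0],[0,0,0],1],[[0.037,-0.02,0],[0,0,0],1],[[0,0,0],[0,0,0],1],[[0,0,0],[0,0,0],1]]'|grep -E "pos|wrist"
python3 - <<'E'
from h import *
t=arm.grab_frame("top"); save(t,"t3.png",(235,140,375,260),5)
for n in ("mug","can","bowl","sponge_box","spatula","salt"):
    l=arm.landmark_of(n,t); print(n,l and (l[0]["confidence"],np.round(at(t,l[0]["uv"],0),3)))
E
```

```text
tool_pos: [0.616, 0.0779, 0.5012]
tool_pos: [0.4588, 0.423, 0.4955]
wrist_force: [-0.1, 0.2, -1.0]
mug (0.86, array([0.594, 0.475, 0.   ]))
can (0.8, array([ 0.608, -0.486,  0.   ]))
bowl (0.81, array([ 0.679, -0.319,  0.   ]))
sponge_box (0.85, array([0.251, 0.375, 0.   ]))
spatula (0.82, array([0.793, 0.018, 0.   ]))
salt (0.66, array([ 0.288, -0.362,  0.   ]))
```

View pics/t3.png

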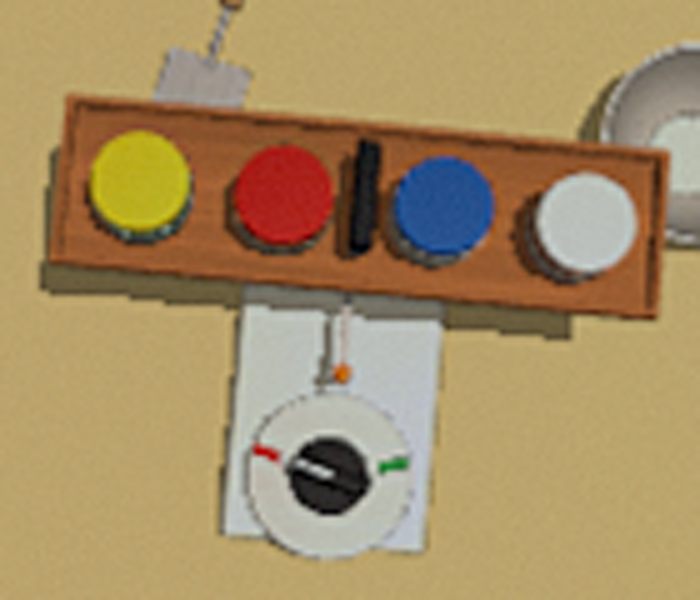

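The top view shows all four jars upright inside the rim. The pointer line at (305,465) aims at the red mark at (265,453), and the other things are where they were. I'm handing it in.

```bash
python3 -c "
from workcell import arm
print(arm.close_job())"
```

```text
the job is handed in; nothing more can be done
None
```

The job is handed in (no verdict came back): the shelf rests on the fourth click, the knob is back on the red mark, all four jars stand upright on the shelf, and the other things are where they were.

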